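Hang the headphones on their stand

TASK

Clear the desk after a call: hang the plain headphones, the pair without a microphone, on the headphone stand, with the headband squarely over the middle of the horizontal bar and one ear cup hanging freely on each side. Set them onto the bar rather than dropping them, let go, and leave the similar headset with the microphone standing where it is.

Things in the scene. Friction and masses are not known exactly. Their poses are not given: they have to be found in the camera images.
- headphones_crown (a point): Black headphones without microphone, standing on their 2 ear cups, padded headband on top: 150 mm wide, 52 deep, 142 high, 0.16 kg. Point: middle of the crown, 11 mm below its top and above its underside. x: cup to cup; y: across the band, 26 mm wide here and gripped across that from above, fingertips kept above the underside so as not to meet the bar. Gap between cups 80 mm, their feet 131 below.
- headset_crown (a point): The look-alike to leave alone: same shape, size and colour, but with a thin microphone boom that sticks out about 90 mm towards +y from its +x ear cup. Point: middle of the crown of its headband, 131 mm above the desk; axes as for the headphones.
- stand_bar (a point): Headphone stand, fixed: wooden base 80 x 170 x 12 mm, two steel posts (70 mm either side of the middle) and on them a round steel bar, 16 mm thick, 160 long. Point: middle of the bar, on its axis, 137 mm above the desk; y runs along the bar, x level across it. Nothing is higher than the bar. Hung headphones have their crown's middle 19 mm above this point and their y along the bar.

How it is judged:
By the outcome, as a careful person would: the job done as asked, in the order asked, and still so for the second after the job is handed in, with the robot touching nothing.
It also fails if it takes over 42 s, if anything falls off the work surface, if the arm or the gripper's body presses on something with over 40 N, if the wrist force passes 120 N, or if a joint passes its speed limit or range.

ROBOT

A 7-joint arm with a two-finger parallel gripper is mounted at the origin on the work surface; the furniture and walls round the work are solid. World frame = base frame: x ahead of the robot, y to its left, z up, the work surface at z = 0. Lengths are in m, angles in rad, forces in N, time in s.
With the tool pointing down it reaches from about 0.4 to 0.85 m from the base axis. Payload 10.4 kg.
Tool frame: the origin (TCP) lies midway between the tips of the shut fingers; the grasp point (between the pads) lies 19 mm behind it; z points along the fingers, y is the line along which they close (so a half turn about z gives the same grasp; the last joint's range is limited). The gripper opens to 87 mm and grips with 3 to 60 N. Pads are 19 mm wide; open, the fingers measure 117 mm over their backs; the gripper's body (75 mm by 190 mm) begins 51 mm behind the grasp point.
Start: joints at [1.197, 0.332, -0.065, 1.46, 0.022, 1.35, -0.088], TCP at [0.215, -0.587, 0.223] pointing down, gripper open.
Joint ranges: [-2.6, 2.6], [-0.5, 2.12], [-1.47, 1.34], [0.16, 2.42], [-1.27, 4.41], [0.06, 2.06], [-2.6, 2.6]. Speed limits (rad/s): [2.22, 2.22, 2.79, 2.79, 3.14, 3.14, 3.14].

INTERFACE

Orientations are given as a unit quaternion [x, y, z, w].
In Python, from bench import sensors, eyes, order gives the robot as it stands.
- The arm moves only by the tool arm_command, never from a script. Its argument "steps" is a list of rows, each an object with "rot": the turn, a rotation vector about the world's x, y, z in degrees, a list of three; "slide": the shift along the world's x, y, z in m, a list of three; "grip": the opening, from 0 (shut) to 1 (fully open). A call has exactly 8 rows; each row shifts and turns the commanded pose from where the row before left it; what a row does not reach is not made up. A row lasts 1/8 s, in which the tool goes at most 62.5 mm and 10.7 degrees, less where a joint would pass 70% of its speed; a pose out of reach is approached as far as the arm can. A call with a gripper value outside its range is refused whole. The fingers move at their own pace and stop on an object; "newtons" is the grip in N (left out, the last holds). Time passes only in rows, so rows that do not move let the fingers close, or fill a call up. It gives the time, the measured TCP pose, the force, the opening and the grip force at its end, in the units of the state.
- sensors.read_state(): the state, without advancing time (a new reading comes with each control period).
- eyes.camera(name): name is "side" or "top" or "wrist"; returns a dict with "pixels" (384x512x3 uint8, red, green, blue), "intrinsics" (3x3 intrinsics, pixels), "pose" (4x4, takes a point from camera to world coordinates). Camera axes: x right, y down, z forward; pixel columns grow to the right and rows downward; lengths in m; the calibration is good to about 2 mm. A picture is of the moment at which its call begins. There is no depth.
- order.close_job(): hands the job in; it is judged then, once.
Trained networks look in a picture, given as the dict that the camera call returned (one of the last four; its "shot" number tells which), for a name from the list of things; names that differ only in an ending like _2 or _b are one class to them, and where a whole thing is asked for, a point or a joint stands for the part that bears it (a point fixed in the world has none). Each returns a list of dicts, best first, with "conf" (0 to 1); they miss things now and then, are a little off and sometimes report something else, mostly with a low value. They report only what shows in the picture. A call takes as long as a camera call.
- eyes.look_for(name, picture): "bbox" ([left, top, right, bottom] in pixels, round what is visible of it).
The state is a dict: "time": time; "joint_positions": joint angles; "joint_vel": joint speeds; "joint_torque": joint torques, N m; "ee_pos": TCP position; "eef_rot": TCP orientation; "ft_force": force on the tool from outside, world axes, zero at the start; "torque": the same for the moment, N m; "width": finger opening in m; "grip_force": force on a finger pad.
Only numpy, scipy, OpenCV 4.12 (cv2) and the standard library are available. Lean on these libraries where they do the work, as an engineer would, in place of code of your own. Each camera call takes 0.05 s, during which the arm holds its last target. There are 200 camera calls.

## Working session

There is one attempt and no reset: what is moved stays moved. The work goes in short steps, Python scripts to look and compute and a tool call to move; the robot and the scene stay as the last step left them, time stands still between calls to the robot, and variables do not carry over. Pictures are saved under pics/ and viewed, at most 10 in all, crops included, and the job is handed in when it is done.

Besides the shell and the picture viewer there is one more tool, called by a JSON object that holds its "method" and its "body". arm_command: Moves the arm, as the interface text tells. Its arguments: {"type":"object","properties":{"steps":{"type":"array","items":{"type":"object","properties":{"rot":{"type":"array","items":{"type":"number"}},"slide":{"type":"array","items":{"type":"number"}},"grip":{"type":"number"}}}},"newtons":{"type":"number"}},"required":["steps"]}

```bash
mkdir -p pics
cat > h.py <<'E'
import numpy as np, cv2
from bench import sensors, eyes, order
def save(p,n): cv2.imwrite(f'pics/{n}.png', p['pixels'][:,:,::-1])
def ray(p,uv):
    K=np.array(p['intrinsics']);T=np.array(p['pose'])
    d=T[:3,:3]@np.linalg.solve(K,[uv[0],uv[1],1.]); return T[:3,3],d
def atz(p,uv,z):
    o,d=ray(p,uv); return o+d*(z-o[2])/d[2]
def proj(p,X):
    K=np.array(p['intrinsics']);T=np.array(p['pose'])
    c=T[:3,:3].T@(np.array(X)-T[:3,3]); c=K@c; return c[:2]/c[2]
E
python3 - <<'E'
from h import *
s=sensors.read_state(); print({k:np.round(s[k],3).tolist() for k in ('time','ee_pos','eef_rot','ft_force','width')})
for n in('top','side'):
    p=eyes.camera(n); save(p,n+'1')
    print(n,np.round(p['pose'],3).tolist(),np.round(p['intrinsics'],0).tolist())
    for k in('headphones_crown','headset_crown','stand_bar'): print(k,[(np.round(d['bbox']).tolist(),round(d['conf'],2)) for d in eyes.look_for(k,p)[:3]])
E
```

```text
{'time': 0.0, 'ee_pos': [0.215, -0.587, 0.222], 'eef_rot': [0.985, 0.174, -0.0, -0.001], 'ft_force': [-0.823, 0.038, -0.09], 'width': 0.087}
top [[0.021, -0.989, 0.145, 0.426], [-1.0, -0.019, 0.015, -0.139], [-0.012, -0.146, -0.989, 1.034], [0.0, 0.0, 0.0, 1.0]] [[447.0, 0.0, 264.0], [0.0, 447.0, 197.0], [0.0, 0.0, 1.0]]
headphones_crown [([190.0, 225.0, 235.0, 293.0], 0.61)]
headset_crown [([281.0, 216.0, 343.0, 291.0], 0.6)]
stand_bar [([245.0, 149.0, 329.0, 198.0], 0.65)]
side [[1.0, 0.009, -0.02, 0.543], [0.021, -0.547, 0.837, -0.851], [-0.003, -0.837, -0.547, 0.636], [0.0, 0.0, 0.0, 1.0]] [[362.0, 0.0, 257.0], [0.0, 362.0, 194.0], [0.0, 0.0, 1.0]]
headphones_crown [([200.0, 173.0, 257.0, 229.0], 0.63)]
headset_crown [([188.0, 233.0, 259.0, 296.0], 0.91)]
stand_bar [([282.0, 192.0, 330.0, 284.0], 0.88)]
```

View pics/top1.png

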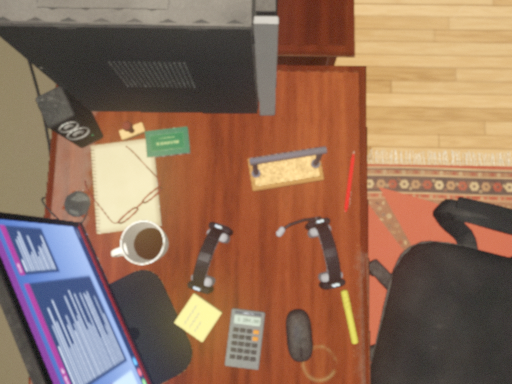

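View pics/side1.png

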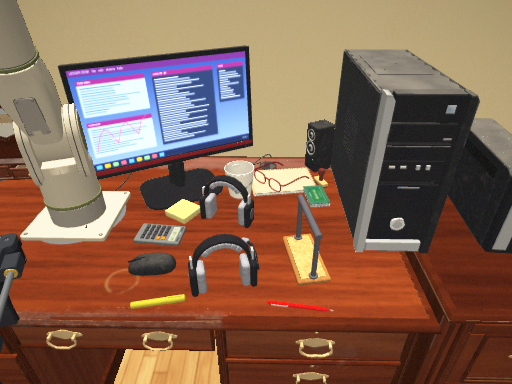

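The top view shows the plain headphones at about (211,257). The headset with its boom tip at (280,232) is at about (325,253), and the stand's bar runs from about (251,160) to (324,152). I'll zoom in to measure.

Run:
```python
from h import *
p=cv2.imread('pics/top1.png'); s=cv2.imread('pics/side1.png')
cv2.imwrite('pics/ct.png',cv2.resize(p[145:295,180:350],None,fx=4,fy=4,interpolation=cv2.INTER_CUBIC))
cv2.imwrite('pics/cs.png',cv2.resize(s[165:300,180:345],None,fx=4,fy=4,interpolation=cv2.INTER_CUBIC))
```

```text
(no output)
```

View pics/ct.png

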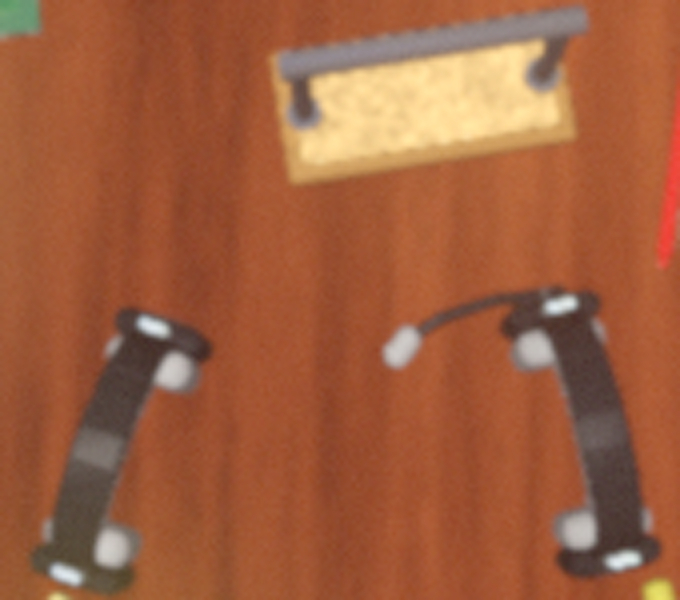

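View pics/cs.png

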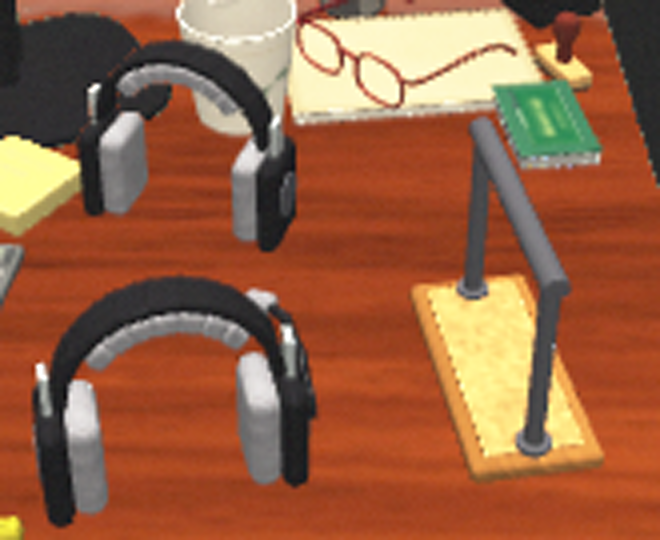

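In the crops, the plain band's crown patch is at about (98,449) and its yokes are at (152,326) and (67,573). The bar runs from (283,66) to (586,19) in the top crop. In the side crop, the boom is on the lower (nearer) pair only.

Run:
```python
from h import *
p=eyes.camera('top'); s=eyes.camera('side'); w=eyes.camera('wrist'); save(w,'w1')
f=lambda u,v:(180+(u+.5)/4-.5,145+(v+.5)/4-.5)
g=lambda X:(proj(s,X)-[180,165])*4
c=atz(p,f(98,449),.142); a=atz(p,f(152,326),.085);b=atz(p,f(67,573),.085)
print('crown',c,'mid yokes',(a+b)/2,'len',np.linalg.norm(a-b),'yaw',np.degrees(np.arctan2(*(a-b)[1::-1])))
l=atz(p,f(283,66),.137);r=atz(p,f(586,19),.137)
print('bar',(l+r)/2,np.linalg.norm(l-r),'yaw of bar',np.degrees(np.arctan2(*(l-r)[1::-1])),l,r)
h=atz(p,f(602,428),.142);print('headset',h)
print('side crop px: crown',g(c),'headset',g(h),'bar ends',g(l),g(r))
print(np.array(w['pose']).round(3).tolist())
```

```text
crown [ 0.43521031 -0.00982508  0.142     ] mid yokes [ 0.43630975 -0.007833    0.085     ] len 0.13578250694754332 yaw -16.990799371752228
bar [ 0.64583006 -0.17380641  0.137     ] 0.157646024102062 yaw of bar 100.0936918212375 [ 0.63201567 -0.09620339  0.137     ] [ 0.65964445 -0.25140944  0.137     ]
headset [ 0.45079511 -0.25892387  0.142     ]
side crop px: crown [175.35679374  44.4362214 ] headset [159.19835463 283.03211181] bar ends [477.78053326 124.11352543] [552.43309422 285.55196755]
[[0.344, -0.906, -0.245, 0.282], [-0.939, -0.332, -0.09, -0.563], [0.0, 0.261, -0.965, 0.383], [0.0, 0.0, 0.0, 1.0]]
```

```bash
python3 - <<'E'
from h import *
p=eyes.camera('top'); s=eyes.camera('side')
def tri(a,b):
    o1,d1=ray(p,a);o2,d2=ray(s,b)
    t=np.linalg.lstsq(np.c_[d1,-d2],o2-o1,rcond=None)[0]
    A,B=o1+d1*t[0],o2+d2*t[1]; return ((A+B)/2).round(3),np.linalg.norm(A-B).round(3)
print('BR',tri((75,228),(252,155)),'TR',tri((0,213),(248,47)))
print('tower near corner',tri((268,112),(357,248)), 'atz', atz(p,(268,112),0),atz(s,(357,248),0),atz(s,(345,50),.4))
E
cp pics/w1.png pics/w1v.png
```

```text
BR (array([0.497, 0.292, 0.051]), np.float64(0.007)) TR (array([0.491, 0.236, 0.421]), np.float64(0.008))
tower near corner (array([ 0.787, -0.129, -0.003]), np.float64(0.002)) atz [ 0.78511868 -0.12892571  0.        ] [ 0.78729638 -0.13216221  0.        ] [0.78427249 0.30653924 0.4       ]
```

{"method": "arm_command", "body": {"steps": [{"slide":[0.014,0.036,0.006],"rot":[0,0,-2.3],"grip":1},{"slide":[0.014,0.036,0.006],"rot":[0,0,-2.3],"grip":1},{"slide":[0.014,0.036,0.006],"rot":[0,0,-2.3],"grip":1},{"slide":[0.014,0.036,0.006],"rot":[0,0,-2.3],"grip":1},{"slide":[0.014,0.036,0.006],"rot":[0,0,-2.3],"grip":1},{"slide":[0.014,0.036,0.006],"rot":[0,0,-2.3],"grip":1},{"slide":[0.014,0.036,0.006],"rot":[0,0,-2.3],"grip":1},{"slide":[0.014,0.036,0.006],"rot":[0,0,-2.3],"grip":1}]}}

```text
time: 1.65
ee_pos: [0.3272, -0.2977, 0.271]
eef_rot: [1.0, 0.014, 0.0, 0.0]
ft_force: [0.1, -0.4, -0.1]
width: 0.0871
grip_force: 0.0
```

{"method": "arm_command", "body": {"steps": [{"slide":[0.013,0.036,0],"rot":[0,0,-2.3],"grip":1},{"slide":[0.013,0.036,0],"rot":[0,0,-2.3],"grip":1},{"slide":[0.013,0.036,0],"rot":[0,0,-2.3],"grip":1},{"slide":[0.013,0.036,0],"rot":[0,0,-2.3],"grip":1},{"slide":[0.013,0.036,0],"rot":[0,0,-2.3],"grip":1},{"slide":[0.013,0.036,0],"rot":[0,0,-2.3],"grip":1},{"slide":[0.013,0.036,0],"rot":[0,0,-2.3],"grip":1},{"slide":[0,0,0],"grip":1}]}}

```text
schema error: expected keys rot, slide, grip
```

Run:
```python
from h import *
p=eyes.camera('wrist'); save(p,'w2')
for k in('headphones_crown','headset_crown'): print(k,[(np.round(d['bbox']).tolist(),round(d['conf'],2)) for d in eyes.look_for(k,p)[:3]])
s=sensors.read_state(); print({k:np.round(s[k],3).tolist() for k in ('time','ee_pos','eef_rot','joint_positions','ft_force')}); print(proj(p,[.4355,-.009,.142]))
```

```text
headphones_crown [([0.0, 0.0, 69.0, 134.0], 0.76)]
headset_crown [([137.0, 0.0, 266.0, 129.0], 0.69)]
{'time': 1.8, 'ee_pos': [0.328, -0.298, 0.271], 'eef_rot': [1.0, 0.016, 0.0, 0.001], 'joint_positions': [0.93, -0.084, -0.276, 1.821, -0.023, 1.4, -0.879], 'ft_force': [-0.587, -0.025, -0.385]}
[-69.88039735  53.91139541]
```

View pics/w2.png

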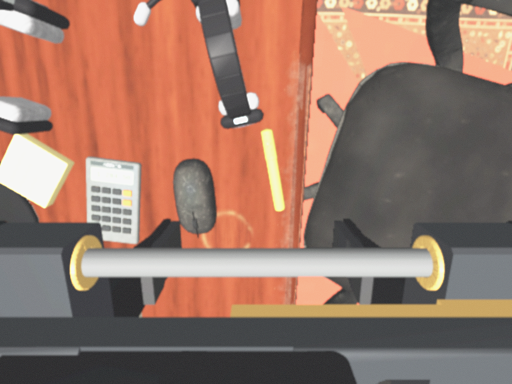

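The wrist view shows the headset with its boom at (228,60), and the plain pair at the left edge, as expected. Next I move to about 3.5 cm short of it for a closer look.

{"method": "arm_command", "body": {"steps": [{"slide":[0.01,0.0425,0],"rot":[0,0,-2.7],"grip":1},{"slide":[0.01,0.0425,0],"rot":[0,0,-2.7],"grip":1},{"slide":[0.01,0.0425,0],"rot":[0,0,-2.7],"grip":1},{"slide":[0.01,0.0425,0],"rot":[0,0,-2.7],"grip":1},{"slide":[0.01,0.0425,0],"rot":[0,0,-2.7],"grip":1},{"slide":[0.01,0.0425,0],"rot":[0,0,-2.7],"grip":1},{"slide":[0.01,0.0425,0],"rot":[0,0,-2.7],"grip":1},{"slide":[0,0,0],"rot":[0,0,0],"grip":1}]}}

```text
time: 2.8
ee_pos: [0.3974, 0.0004, 0.2708]
eef_rot: [0.989, -0.148, 0.0, -0.0]
ft_force: [-0.3, -0.6, -0.6]
width: 0.0871
grip_force: 0.0
```

Run:
```python
from h import *
p=eyes.camera('wrist'); save(p,'w3')
for k in('headphones_crown','headset_crown'): print(k,[(np.round(d['bbox']).tolist(),round(d['conf'],2)) for d in eyes.look_for(k,p)[:3]])
s=sensors.read_state(); print({k:np.round(s[k],4).tolist() for k in ('time','ee_pos','eef_rot','joint_positions','ft_force')}); print(proj(p,[.4355,-.009,.142]))
```

```text
headphones_crown [([236.0, 66.0, 279.0, 196.0], 0.79)]
headset_crown [([362.0, 1.0, 512.0, 123.0], 0.66)]
{'time': 2.95, 'ee_pos': [0.3967, -0.0029, 0.2705], 'eef_rot': [0.9887, -0.1501, -0.0001, 0.0001], 'joint_positions': [0.7262, -0.2136, -0.7059, 1.8947, -0.1396, 1.4123, -1.8183], 'ft_force': [-0.0407, 0.2563, -0.5964]}
[254.0082863  142.92611302]
```

View pics/w3.png

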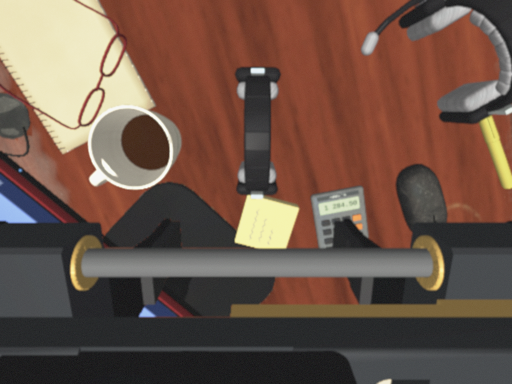

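The wrist view shows the plain band running vertically from (258,70) to (257,196), with its crown patch at (257.5,141) and no boom. The cup is clear of the gripper's path.

Run:
```python
from h import *
p=eyes.camera('wrist'); im=p['pixels'].astype(int).sum(2)
for r in (130,136,141,147): print(r,im[r,235:282].tolist())
c=atz(p,(257.5,141),.142);print(c)
a=atz(p,(258,70.5),.085);b=atz(p,(257,195.5),.085);print((a+b)/2,np.linalg.norm(a-b),np.degrees(np.arctan2(*(a-b)[1::-1])))
s=sensors.read_state();print(np.array(s['ee_pos']).round(4))
```

```text
130 [213, 227, 228, 229, 208, 159, 159, 173, 185, 190, 187, 187, 187, 197, 191, 186, 185, 184, 186, 185, 187, 182, 187, 189, 179, 187, 184, 187, 186, 178, 159, 155, 200, 240, 241, 230, 241, 239, 240, 237, 231, 222, 227, 232, 234, 241, 240]
136 [222, 229, 222, 221, 206, 174, 190, 238, 264, 270, 267, 268, 265, 262, 255, 258, 255, 263, 253, 249, 255, 253, 246, 248, 247, 245, 243, 245, 237, 225, 180, 157, 204, 238, 250, 241, 242, 242, 234, 236, 237, 241, 238, 231, 227, 230, 236]
141 [224, 231, 232, 232, 218, 176, 185, 238, 263, 266, 274, 266, 260, 259, 259, 261, 260, 264, 257, 254, 257, 249, 248, 248, 251, 239, 238, 233, 230, 213, 181, 156, 200, 244, 255, 254, 250, 255, 248, 252, 250, 245, 244, 240, 224, 223, 220]
147 [229, 222, 224, 232, 214, 177, 192, 234, 270, 272, 276, 275, 269, 265, 265, 258, 262, 260, 252, 257, 249, 240, 240, 241, 233, 230, 230, 231, 226, 207, 172, 172, 239, 262, 265, 257, 260, 256, 257, 257, 255, 253, 250, 245, 247, 242, 238]
[ 0.43548146 -0.0161632   0.142     ]
[ 0.43470061 -0.0160284   0.085     ] 0.13805701831292044 -17.682348755645513
[ 0.3967 -0.0029  0.2705]
```

{"method": "arm_command", "body": {"steps": [{"slide":[0.0195,-0.0045,-0.01],"rot":[0,0,0],"grip":1},{"slide":[0.0195,-0.0045,-0.01],"rot":[0,0,0],"grip":1},{"slide":[0,0,-0.03],"rot":[0,0,0],"grip":1},{"slide":[0,0,-0.03],"rot":[0,0,0],"grip":1},{"slide":[0,0,-0.025],"rot":[0,0,0],"grip":1},{"slide":[0,0,-0.02],"rot":[0,0,0],"grip":1},{"slide":[0,0,-0.012],"rot":[0,0,0],"grip":1},{"slide":[0,0,-0.009],"rot":[0,0,0],"grip":1}]}}

```text
time: 4.0
ee_pos: [0.4359, -0.0111, 0.1242]
eef_rot: [0.989, -0.15, -0.0, 0.0]
ft_force: [-0.1, 0.1, 1.0]
width: 0.0869
grip_force: 0.0
```

{"method": "arm_command", "body": {"steps": [{"slide":[0,0,0],"rot":[0,0,0],"grip":0.6},{"slide":[0,0,0],"rot":[0,0,0],"grip":0.45},{"slide":[0,0,0],"rot":[0,0,0],"grip":0.35},{"slide":[0,0,0],"rot":[0,0,0],"grip":0.2},{"slide":[0,0,0],"rot":[0,0,0],"grip":0.1},{"slide":[0,0,0],"rot":[0,0,0],"grip":0.1},{"slide":[0,0,0],"rot":[0,0,0],"grip":0.1},{"slide":[0,0,0],"rot":[0,0,0],"grip":0.1}], "newtons": 15}}

```text
time: 5.0
ee_pos: [0.4358, -0.0105, 0.1246]
eef_rot: [0.989, -0.15, -0.0, 0.0]
ft_force: [-0.7, -0.4, -0.4]
width: 0.0261
grip_force: 15.0
```

{"method": "arm_command", "body": {"steps": [{"slide":[0,0,0.01],"rot":[0,0,0],"grip":0.1},{"slide":[0,0,0.02],"rot":[0,0,0],"grip":0.1},{"slide":[0,0,0.03],"rot":[0,0,0],"grip":0.1},{"slide":[0,0,0.035],"rot":[0,0,0],"grip":0.1},{"slide":[0,0,0.035],"rot":[0,0,0],"grip":0.1},{"slide":[0,0,0.03],"rot":[0,0,0],"grip":0.1},{"slide":[0,0,0.015],"rot":[0,0,0],"grip":0.1},{"slide":[0,0,0.01],"rot":[0,0,0],"grip":0.1}]}}

```text
time: 6.0
ee_pos: [0.4357, -0.0104, 0.3099]
eef_rot: [0.989, -0.149, -0.0, 0.0]
ft_force: [-0.4, 0.7, -1.5]
width: 0.0257
grip_force: 15.0
```

{"method": "arm_command", "body": {"steps": [{"slide":[0.005,-0.004,0],"rot":[0,0,1],"grip":0.1},{"slide":[0.01,-0.008,0],"rot":[0,0,1.6],"grip":0.1},{"slide":[0.015,-0.012,0],"rot":[0,0,1.9],"grip":0.1},{"slide":[0.015,-0.012,0],"rot":[0,0,1.9],"grip":0.1},{"slide":[0.015,-0.012,0],"rot":[0,0,1.9],"grip":0.1},{"slide":[0.015,-0.012,0],"rot":[0,0,1.9],"grip":0.1},{"slide":[0.015,-0.012,0],"rot":[0,0,1.9],"grip":0.1},{"slide":[0.015,-0.012,0],"rot":[0,0,1.9],"grip":0.1}]}}

```text
time: 7.0
ee_pos: [0.5415, -0.0956, 0.308]
eef_rot: [1.0, -0.027, -0.001, -0.0]
ft_force: [0.6, -0.4, -2.0]
width: 0.0256
grip_force: 15.0
```

{"method": "arm_command", "body": {"steps": [{"slide":[0.015,-0.012,0],"rot":[0,0,1.9],"grip":0.1},{"slide":[0.015,-0.012,0],"rot":[0,0,1.9],"grip":0.1},{"slide":[0.015,-0.012,0],"rot":[0,0,1.9],"grip":0.1},{"slide":[0.015,-0.012,0],"rot":[0,0,1.9],"grip":0.1},{"slide":[0.015,-0.012,0],"rot":[0,0,1.9],"grip":0.1},{"slide":[0.015,-0.012,0],"rot":[0,0,1.9],"grip":0.1},{"slide":[0.01,-0.0055,0],"rot":[0,0,1.3],"grip":0.1},{"slide":[0.005,-0.002,0],"rot":[0,0,0.6],"grip":0.1}]}}

```text
time: 8.0
ee_pos: [0.6462, -0.1743, 0.3083]
eef_rot: [0.996, 0.088, -0.001, -0.0]
ft_force: [-0.7, 0.5, -1.5]
width: 0.0258
grip_force: 15.0
```

Run:
```python
from h import *
s=sensors.read_state(); print({k:np.round(s[k],4).tolist() for k in ('time','ee_pos','eef_rot','joint_positions','ft_force','width','grip_force')})
p=eyes.camera('side'); w=eyes.camera('wrist')
a=p['pixels'][100:290,240:400,::-1]; 
cv2.imwrite('pics/c4.png',np.hstack([cv2.resize(a,None,fx=3,fy=3,interpolation=cv2.INTER_CUBIC)[:384],cv2.resize(w['pixels'][:,:,::-1],None,fx=.6,fy=.75)]) if 0 else np.hstack([cv2.resize(a,(404,480)),cv2.resize(w['pixels'][:,100:430,::-1],(390,480))]))
```

```text
{'time': 8.0, 'ee_pos': [0.6462, -0.1743, 0.3083], 'eef_rot': [0.9961, 0.0883, -0.0007, -0.0004], 'joint_positions': [0.6392, 0.4921, -0.6932, 1.1503, 0.3061, 1.6002, -1.3779], 'ft_force': [-0.7397, 0.4831, -1.5183], 'width': 0.0258, 'grip_force': 14.9762}
```

View pics/c4.png

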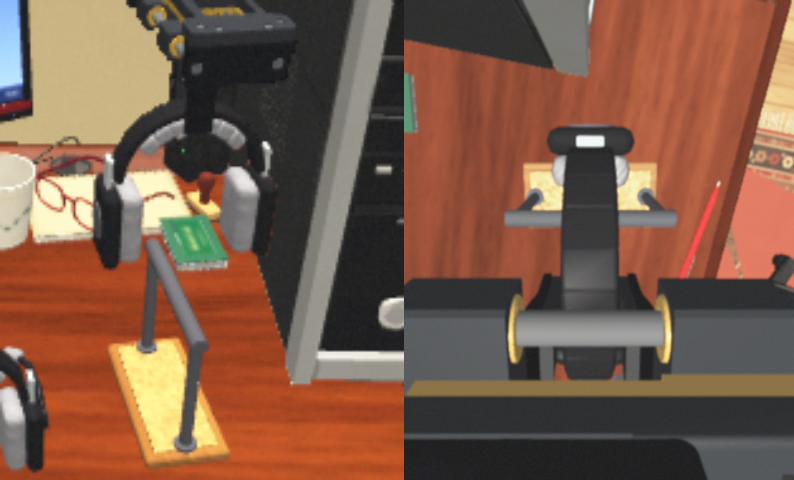

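The headphones hang upright above the bar, which appears level in the wrist view from (185,174) to (331,174) in full-image pixels. I'll check the bar's middle against the earlier value.

Run:
```python
from h import *
w=eyes.camera('wrist'); im=w['pixels'].astype(int)
l=atz(w,(185.5,174),.137);r=atz(w,(331,174),.137)
print((l+r)/2,np.linalg.norm(l-r),np.degrees(np.arctan2(*(l-r)[1::-1])))
print(im[174,178:194].sum(1),im[174,322:340].sum(1)); print(im[160:190,205].sum(1),im[160:190,310].sum(1))
```

```text
[ 0.6460916  -0.17582871  0.137     ] 0.1617219536862728 100.15522880805051
[261 260 261 263 259 257 280 351 395 414 419 419 416 417 414 420] [413 409 410 410 407 412 405 409 395 356 312 311 312 319 332 337 344 348]
[193 200 202 194 197 196 208 226 279 327 358 377 399 411 417 420 420 411
 389 373 344 338 337 315 306 310 304 305 306 302] [211 226 220 225 220 221 222 239 273 315 346 362 376 400 410 420 418 412
 395 378 359 349 320 316 318 318 318 314 313 311]
```

{"method": "arm_command", "body": {"steps": [{"slide":[0,-0.001,-0.01],"rot":[0,0,0],"grip":0.1},{"slide":[0,0,-0.02],"rot":[0,0,0],"grip":0.1},{"slide":[0,0,-0.025],"rot":[0,0,0],"grip":0.1},{"slide":[0,0,-0.025],"rot":[0,0,0],"grip":0.1},{"slide":[0,0,-0.025],"rot":[0,0,0],"grip":0.1},{"slide":[0,0,-0.02],"rot":[0,0,0],"grip":0.1},{"slide":[0,0,-0.015],"rot":[0,0,0],"grip":0.1},{"slide":[0,0,-0.01],"rot":[0,0,0],"grip":0.1}]}}

```text
time: 9.15
ee_pos: [0.6457, -0.175, 0.1589]
eef_rot: [0.996, 0.088, -0.0, 0.0]
ft_force: [-0.1, 0.1, -1.7]
width: 0.0261
grip_force: 15.0
```

{"method": "arm_command", "body": {"steps": [{"slide":[0,0,-0.002],"rot":[0,0,0],"grip":0.1},{"slide":[0,0,-0.002],"rot":[0,0,0],"grip":0.1},{"slide":[0,0,-0.002],"rot":[0,0,0],"grip":0.1},{"slide":[0,0,-0.001],"rot":[0,0,0],"grip":0.1},{"slide":[0,0,-0.001],"rot":[0,0,0],"grip":0.1},{"slide":[0,0,0],"rot":[0,0,0],"grip":0.1},{"slide":[0,0,0],"rot":[0,0,0],"grip":0.1},{"slide":[0,0,0],"rot":[0,0,0],"grip":0.1}]}}

```text
time: 10.15
ee_pos: [0.6458, -0.175, 0.1516]
eef_rot: [0.996, 0.088, 0.0, 0.0]
ft_force: [-0.2, -0.9, -1.4]
width: 0.0259
grip_force: 15.0
```

Still carrying the weight, so I lower by 1 mm per call until contact.

{"method": "arm_command", "body": {"steps": [{"slide":[0,0,-0.0005],"rot":[0,0,0],"grip":0.1},{"slide":[0,0,-0.0005],"rot":[0,0,0],"grip":0.1},{"slide":[0,0,0],"rot":[0,0,0],"grip":0.1},{"slide":[0,0,-0.0005],"rot":[0,0,0],"grip":0.1},{"slide":[0,0,-0.0005],"rot":[0,0,0],"grip":0.1},{"slide":[0,0,0],"rot":[0,0,0],"grip":0.1},{"slide":[0,0,0],"rot":[0,0,0],"grip":0.1},{"slide":[0,0,0],"rot":[0,0,0],"grip":0.1}]}}

```text
time: 11.15
ee_pos: [0.6459, -0.175, 0.15]
eef_rot: [0.996, 0.088, 0.0, 0.0]
ft_force: [-2.8, -0.5, 5.3]
width: 0.0257
grip_force: 15.0
```

Run:
```python
from h import *
s=sensors.read_state(); print({k:np.round(s[k],3).tolist() for k in ('ft_force','torque')})
p=eyes.camera('side'); t=eyes.camera('wrist')
cv2.imwrite('pics/c5.png',np.hstack([cv2.resize(p['pixels'][150:290,250:380,::-1],(450,485),interpolation=cv2.INTER_CUBIC),cv2.resize(t['pixels'][100:,140:400,::-1],(340,485))]))
e=lambda t:np.array([.646,-.175,.137])+t*np.array([-np.sin(np.radians(10.1)),np.cos(np.radians(10.1)),0])*-1
for X in (e(.08),[.646,-.175,.145],[.646,-.175,.167]): print((proj(p,X)-[250,150])*[450/130,485/140])
```

```text
{'ft_force': [-2.844, -0.537, 5.312], 'torque': [0.096, 0.7, 0.033]}
[236.85126174 301.75389028]
[202.2719714  215.27227982]
[204.79509181 188.01741538]
```

View pics/c5.png

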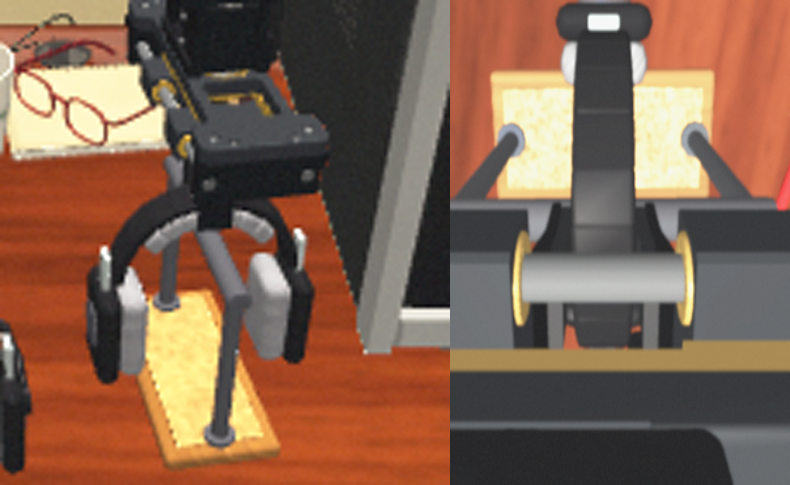

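The headband sits over the middle of the bar with one cup on each side. The -2.8 N in x suggests it is slightly too far in +x, so I lift 1 mm, shift -x by 2 mm and touch again.

{"method": "arm_command", "body": {"steps": [{"slide":[0,0,0.0015],"rot":[0,0,0],"grip":0.1},{"slide":[-0.002,0,0],"rot":[0,0,0],"grip":0.1},{"slide":[0,0,0],"rot":[0,0,0],"grip":0.1},{"slide":[0,0,-0.0005],"rot":[0,0,0],"grip":0.1},{"slide":[0,0,-0.0005],"rot":[0,0,0],"grip":0.1},{"slide":[0,0,-0.0005],"rot":[0,0,0],"grip":0.1},{"slide":[0,0,0],"rot":[0,0,0],"grip":0.1},{"slide":[0,0,0],"rot":[0,0,0],"grip":0.1}]}}

```text
time: 12.25
ee_pos: [0.6438, -0.175, 0.15]
eef_rot: [0.996, 0.088, 0.0, 0.0]
ft_force: [-4.5, -0.4, 5.4]
width: 0.026
grip_force: 15.0
```

{"method": "arm_command", "body": {"steps": [{"slide":[0,0,0.002],"rot":[0,0,0],"grip":0.1},{"slide":[0.002,0,0.001],"rot":[0,0,0],"grip":0.1},{"slide":[0.002,0,0],"rot":[0,0,0],"grip":0.1},{"slide":[0,0,0],"rot":[0,0,0],"grip":0.1},{"slide":[0,0,0],"rot":[0,0,0],"grip":0.1},{"slide":[0,0,0],"rot":[0,0,0],"grip":0.1},{"slide":[0,0,0],"rot":[0,0,0],"grip":0.1},{"slide":[0,0,0],"rot":[0,0,0],"grip":0.1}]}}

```text
time: 13.25
ee_pos: [0.6478, -0.175, 0.1526]
eef_rot: [0.996, 0.088, 0.0, 0.0]
ft_force: [-0.6, -1.6, -1.4]
width: 0.0264
grip_force: 15.0
```

{"method": "arm_command", "body": {"steps": [{"slide":[0,0,-0.001],"rot":[0,0,0],"grip":0.1},{"slide":[0,0,-0.0005],"rot":[0,0,0],"grip":0.1},{"slide":[0,0,-0.0005],"rot":[0,0,0],"grip":0.1},{"slide":[0,0,-0.0005],"rot":[0,0,0],"grip":0.1},{"slide":[0,0,-0.0005],"rot":[0,0,0],"grip":0.1},{"slide":[0,0,0],"rot":[0,0,0],"grip":0.1},{"slide":[0,0,0],"rot":[0,0,0],"grip":0.1},{"slide":[0,0,0],"rot":[0,0,0],"grip":0.1}]}}

```text
time: 14.25
ee_pos: [0.6479, -0.1749, 0.15]
eef_rot: [0.996, 0.088, 0.0, 0.0]
ft_force: [-3.3, 0.2, 5.2]
width: 0.0259
grip_force: 15.0
```

The sideways force hardly depends on x, so it comes from contact preload and not from an offset. I go back to the middle, ease the preload and release slowly.

{"method": "arm_command", "body": {"steps": [{"slide":[-0.0015,0,0.0005],"rot":[0,0,0],"grip":0.1},{"slide":[0,0,0],"rot":[0,0,0],"grip":0.1},{"slide":[0,0,0],"rot":[0,0,0],"grip":0.1},{"slide":[0,0,0],"rot":[0,0,0],"grip":0.1},{"slide":[0,0,0],"rot":[0,0,0],"grip":0.1},{"slide":[0,0,0],"rot":[0,0,0],"grip":0.1},{"slide":[0,0,0],"rot":[0,0,0],"grip":0.1},{"slide":[0,0,0],"rot":[0,0,0],"grip":0.1}], "newtons": 4}}

```text
time: 15.25
ee_pos: [0.6463, -0.1749, 0.15]
eef_rot: [0.996, 0.088, -0.0, 0.0]
ft_force: [1.5, -0.2, 0.1]
width: 0.026
grip_force: 4.0
```

{"method": "arm_command", "body": {"steps": [{"slide":[0,0,0],"rot":[0,0,0],"grip":0.31},{"slide":[0,0,0],"rot":[0,0,0],"grip":0.33},{"slide":[0,0,0],"rot":[0,0,0],"grip":0.36},{"slide":[0,0,0],"rot":[0,0,0],"grip":0.4},{"slide":[0,0,0],"rot":[0,0,0],"grip":0.5},{"slide":[0,0,0],"rot":[0,0,0],"grip":0.7},{"slide":[0,0,0],"rot":[0,0,0],"grip":0.7},{"slide":[0,0,0],"rot":[0,0,0],"grip":0.7}]}}

```text
time: 16.25
ee_pos: [0.6463, -0.175, 0.1501]
eef_rot: [0.996, 0.088, 0.0, 0.0]
ft_force: [-0.4, 0.1, 0.0]
width: 0.0594
grip_force: 0.0
```

Run:
```python
from h import *
p=eyes.camera('side'); t=eyes.camera('wrist')
cv2.imwrite('pics/c6.png',np.hstack([cv2.resize(p['pixels'][150:290,250:380,::-1],(450,485),interpolation=cv2.INTER_CUBIC),cv2.resize(t['pixels'][100:,140:400,::-1],(340,485))]))
```

```text
(no output)
```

View pics/c6.png

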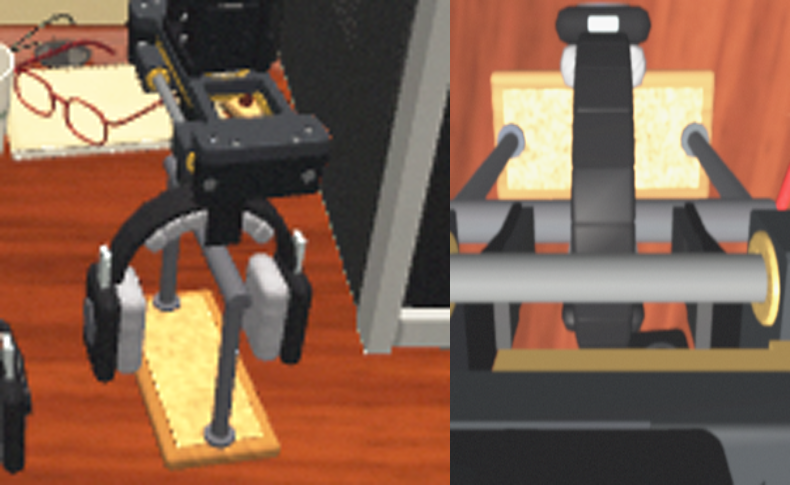

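The headphones stay on the bar with the band square and the fingers clear on both sides: cups at (118,320) and (280,310), bar end at (237,295). Now I open fully and retreat straight up.

{"method": "arm_command", "body": {"steps": [{"slide":[0,0,0],"rot":[0,0,0],"grip":0.9},{"slide":[0,0,0.005],"rot":[0,0,0],"grip":0.9},{"slide":[0,0,0.01],"rot":[0,0,0],"grip":0.9},{"slide":[0,0,0.02],"rot":[0,0,0],"grip":0.9},{"slide":[0,0,0.03],"rot":[0,0,0],"grip":0.9},{"slide":[0,0,0.03],"rot":[0,0,0],"grip":0.9},{"slide":[0,0,0.03],"rot":[0,0,0],"grip":0.9},{"slide":[0,0,0.02],"rot":[0,0,0],"grip":0.9}]}}

```text
time: 17.35
ee_pos: [0.6467, -0.1748, 0.2985]
eef_rot: [0.996, 0.088, 0.001, 0.0]
ft_force: [-0.5, -0.5, -0.2]
width: 0.0783
grip_force: 0.0
```

{"method": "arm_command", "body": {"steps": [{"slide":[-0.01,0,0.01],"rot":[0,0,0],"grip":0.9},{"slide":[-0.02,0,0.01],"rot":[0,0,0],"grip":0.9},{"slide":[-0.03,0,0.01],"rot":[0,0,0],"grip":0.9},{"slide":[-0.03,0,0.01],"rot":[0,0,0],"grip":0.9},{"slide":[-0.03,0,0],"rot":[0,0,0],"grip":0.9},{"slide":[-0.02,0,0],"rot":[0,0,0],"grip":0.9},{"slide":[0,0,0],"rot":[0,0,0],"grip":0.9},{"slide":[0,0,0],"rot":[0,0,0],"grip":0.9}]}}

```text
time: 18.35
ee_pos: [0.5065, -0.1749, 0.3352]
eef_rot: [0.996, 0.088, 0.0, 0.0]
ft_force: [0.6, -0.4, 0.0]
width: 0.0784
grip_force: 0.0
```

Run:
```python
from h import *
p=eyes.camera('side'); t=eyes.camera('wrist')
cv2.imwrite('pics/c7.png',np.hstack([cv2.resize(p['pixels'][150:300,170:380,::-1],(450,321),interpolation=cv2.INTER_CUBIC),cv2.resize(t['pixels'][:,:,::-1],(340,255))[np.minimum(np.arange(321),254)]]))
```

```text
(no output)
```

View pics/c7.png

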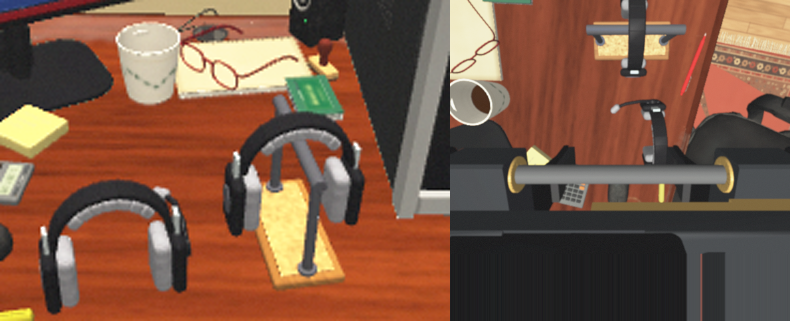

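The plain headphones hang squarely on the middle of the bar at about (295,175), with one cup on each side. The headset at (113,240) has not moved and the gripper is clear, so I hand the job in.

```bash
python3 -c "
from bench import order; print(order.close_job())"
```

```text
the job is handed in; nothing more can be done
None
```

The plain headphones hang squarely over the middle of the stand's bar with one ear cup on each side, the headset with the microphone is where it was, and the job is handed in at about 18.5 s.

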